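# Cover the watch parts for the night: each lid from the pile onto its own pot

## Robot

A 6-joint arm with a two-finger parallel gripper is mounted at the origin on a cart in front of the work surface, level with it; the furniture and walls round the work are solid. World frame = base frame: x ahead of the robot, y to its left, z up, the work surface at z = 0. Lengths are in m, angles in rad, forces in N, time in s.
With the tool pointing down it reaches from about 0.3 to 0.875 m from the base axis. Payload 6.4 kg.
Tool frame: the origin (TCP) lies at the very end of the fingers, on their centre line; the grasp point (between the pads) lies 19 mm behind it; z points along the fingers, y is the line along which they close (so a half turn about z gives the same grasp; the last joint's range is limited). The gripper opens to 85 mm and grips with 20 to 120 N. Pads are 22 mm wide; open, the fingers measure 114 mm over their backs; the gripper's body (76 mm by 85 mm) begins 54 mm behind the grasp point. The pads swing forward as they close: fully open they stand 13 mm farther back than shut.
Start: joints at [0.896, 0.181, 1.607, -0, 1.354, -0.206], TCP at [0.26, 0.513, 0.231] pointing down, gripper open.
Joint ranges: [-2.99, 2.99], [-0.89, 2.07], [0.3, 2.58], [-1.14, 4.28], [0, 2.63], [-3.12, 3.12]. Speed limits (rad/s): [2.57, 2.57, 3.01, 3.14, 3.14, 3.14].

## Interface

Orientations are given as a unit quaternion [w, x, y, z].
In Python, from bench import ctrl gives the robot as it stands.
- The arm moves only by the tool jog_arm, called after "Call:" by a JSON object that holds its "fn" and its "kwargs". Schema: {"type":"object","properties":{"rows":{"type":"array","items":{"type":"array","items":{"type":"array","items":{"type":"number"},"minItems":7,"maxItems":7},"minItems":1,"maxItems":10},"minItems":1,"maxItems":1},"only":{"type":"string"},"quiet":{"type":"boolean"},"lines":{"type":"string"}},"required":["rows"],"additionalProperties":false}. rows is a list that holds a single list of rows (three levels of brackets), with 1 to 10 rows, each of 7 numbers: dx, dy, dz in fractions of the full range, 1 being 0.75 m, then a rotation vector rx, ry, rz in normalised numbers (1 is 2 rad), then the opening from 0.0 (shut) to 1.0 (fully open); each row is the pose to reach, as a shift and turn from the pose commanded when the call began, along the tool's axes at that moment; what a row does not reach only later rows make up. A row lasts 1/8 s, in which the tool goes at most 0.0625 m and 0.188 rad, less where a joint would pass 70% of its speed; a pose out of reach is approached as far as the arm can. The fingers move at their own pace and stop on an object; the grip force is fixed at half the most. Time passes only in rows, so rows that do not move let the fingers close. The tool returns the time, the measured TCP pose, the force, the opening and the grip force at its end. only (a regular expression) keeps the lines of the reply that match it, lines (a string "A,B") keeps lines A to B, and quiet returns only ok. No shift or turn number may pass 1 either way. Input that does not fit is refused with a message, and nothing moves.
- ctrl.get_obs(): the state, without advancing time (a new reading comes with each control period).
- ctrl.camera(name): name is "scene" or "top" or "wrist"; returns the picture (384x512x3 uint8, blue, green, red); there is no depth.
- ctrl.camera_params(name): a dict with "fovy" (degrees; the focal length in pixels is half the picture's height over the tangent of half this angle, whatever the lens; pixels are square), "cx", "cy" (the principal point, pixels), "view" (4x4, takes a point from world to camera coordinates). Camera axes: x right, y up, looking along -z (the intrinsics and any distortion apply to the point x, -y, -z); pixel columns grow to the right and rows downward; lengths in m; the calibration is good to about 2 mm. A picture is of the moment at which its call begins: read the wrist's pose just before it. camera_params takes no time and is no camera call; for the wrist camera it gives the pose at the moment of the call.
- ctrl.hand_in(): hands the job in; it is judged then, once.
The state is a dict: "time_s": time; "q": joint angles; "dq": joint speeds; "joint_efforts": joint torques, N m; "eef_pos": TCP position; "eef_rot": TCP orientation; "wrist_force": force on the tool from outside, world axes, zero at the start; "torque": the same for the moment, N m; "opening": opening from 0.0 (shut) to 1.0 (fully open); "grasp_force": force on a finger pad.
Only numpy, scipy, OpenCV 4.12 (cv2) and the standard library are available. Lean on these libraries where they do the work, as an engineer would, in place of code of your own. Each camera call takes 0.05 s, during which the arm holds its last target. There are 200 camera calls.

## Task

Four open pots of watch parts stand on the mat, and their four lids are piled on one another, the smallest on top. Take the pile apart and close each pot with the lid of its own size, plug down in the mouth and flange flat all round on the rim, so that no dust gets in; tip none of the pots and leave the loupe and the tweezers where they lie.

Things in the scene. Friction and masses are not known exactly. Their poses are not given: they have to be found in the camera images.
- pot_32: open round aluminium parts pot, loose, mouth 32 mm inside, 40 mm outside, 30 mm high, wall 4 mm, floor 4 mm thick; the smallest, holds a few screws. Origin: centre of its underside, z up through the mouth; the rim is at z = 30 mm.
- pot_44: open round aluminium parts pot, loose, mouth 44 mm inside, 52 mm outside, 30 mm high, wall 4 mm, floor 4 mm thick; the second smallest, holds small brass wheels. Origin: centre of its underside, z up through the mouth; the rim is at z = 30 mm.
- pot_56: open round aluminium parts pot, loose, mouth 56 mm inside, 64 mm outside, 30 mm high, wall 4 mm, floor 4 mm thick; the second largest, holds a watch case ring. Origin: centre of its underside, z up through the mouth; the rim is at z = 30 mm.
- pot_68: open round aluminium parts pot, loose, mouth 68 mm inside, 76 mm outside, 30 mm high, wall 4 mm, floor 4 mm thick; the largest, holds a watch movement. Origin: centre of its underside, z up through the mouth; the rim is at z = 30 mm.
- lid_32: round aluminium lid of the 32 mm pot, 25 mm high: below a tapered plug (16 mm wide at its foot, 26 at its top, 8 high), then a flange 42 wide, 5 thick, on top a round grip 26 wide, 12 high. Origin: centre of the plug's foot, z up; grip from z = 13 to 25 mm. Seated: flange on the rim, origin 22 mm above the pot's. Starts on top of the pile.
- lid_44: round aluminium lid of the 44 mm pot, 25 mm high: below a tapered plug (28 mm wide at its foot, 38 at its top, 8 high), then a flange 54 wide, 5 thick, on top a round grip 38 wide, 12 high. Origin: centre of the plug's foot, z up; grip from z = 13 to 25 mm. Seated: flange on the rim, origin 22 mm above the pot's. Starts third from below in the pile.
- lid_56: round aluminium lid of the 56 mm pot, 25 mm high: below a tapered plug (40 mm wide at its foot, 50 at its top, 8 high), then a flange 66 wide, 5 thick, on top a round grip 50 wide, 12 high. Origin: centre of the plug's foot, z up; grip from z = 13 to 25 mm. Seated: flange on the rim, origin 22 mm above the pot's. Starts second from below in the pile.
- lid_68: round aluminium lid of the 68 mm pot, 25 mm high: below a tapered plug (52 mm wide at its foot, 62 at its top, 8 high), then a flange 78 wide, 5 thick, on top a round grip 60 wide, 12 high. Origin: centre of the plug's foot, z up; grip from z = 13 to 25 mm. Seated: flange on the rim, origin 22 mm above the pot's. Starts lowest in the pile, on the mat.
- loupe: black eye loupe with an orange rim, 32 mm wide, 27 mm high, standing loose on the mat; a bystander. Origin: centre of its underside.
- tweezers: steel tweezers, 150 x 19 x 10 mm, lying loose on the mat; a bystander. Origin: the middle of their underside, y along them.

How it is judged:
At the end, for the whole second after the job is handed in: Every lid sits on the pot of its own size: axes within 8 mm, lid origin 19.5 to 24.5 mm above the pot's (22 mm when seated), lid and pot parallel within 0.08 rad, every pot upright within 0.1 rad on the mat, all released and at rest (horizontal distance between lid_32 and pot_32 below 0.008 m and z of lid_32 in the frame of pot_32 between 0.0195 and 0.0245 m and angle between the z axis of lid_32 and the z axis of pot_32, either way round below 0.08 rad and angle between each of pot_32, pot_44, pot_56, pot_68's own z axis and vertical below 0.1 rad and linear speed of each of lid_32, lid_44, lid_56, lid_68 below 0.02 m/s and height (world z) of each of pot_32, pot_44, pot_56, pot_68 below 0.012 m and horizontal distance between lid_44 and pot_44 below 0.008 m and z of lid_44 in the frame of pot_44 between 0.0195 and 0.0245 m and angle between the z axis of lid_44 and the z axis of pot_44, either way round below 0.08 rad and horizontal distance between lid_56 and pot_56 below 0.008 m and z of lid_56 in the frame of pot_56 between 0.0195 and 0.0245 m and angle between the z axis of lid_56 and the z axis of pot_56, either way round below 0.08 rad and horizontal distance between lid_68 and pot_68 below 0.008 m and z of lid_68 in the frame of pot_68 between 0.0195 and 0.0245 m and angle between the z axis of lid_68 and the z axis of pot_68, either way round below 0.08 rad); the robot touches nothing.
It fails at once if the loupe on the mat is disturbed (moved more than 25 mm) (distance of loupe from where it was at the start of the episode above 0.025 m).
It fails at once if the tweezers on the mat is disturbed (moved more than 25 mm) (distance of tweezers from where it was at the start of the episode above 0.025 m).
It fails at once if a pot is tipped (more than 0.5 rad) (angle between any of pot_32, pot_44, pot_56, pot_68's own z axis and vertical above 0.5 rad).
It also fails if it takes over 96 s, if anything falls off the work surface, if the arm or the gripper's body presses on something with over 40 N, if the wrist force passes 120 N, or if a joint passes its speed limit or range.

## Working session

There is one attempt and no reset: what is moved stays moved. The work goes in short steps, Python scripts to look and compute and a tool call to move; the robot and the scene stay as the last step left them, time stands still between calls to the robot, and variables do not carry over. Pictures are saved under pics/ and viewed, at most 14 in all, crops included, and the job is handed in when it is done.

```bash
ls; mkdir -p pics; python3 - <<'E'
from bench import ctrl
import cv2,numpy as np
o=ctrl.get_obs();print(o)
for n in("scene","top","wrist"):
    im=ctrl.camera(n);cv2.imwrite(f"pics/{n}0.png",im);p=ctrl.camera_params(n);print(n,p)
a=cv2.imread("pics/scene0.png");b=cv2.imread("pics/top0.png");
E
```

```text
bench.py
pics
{'time_s': 0.0, 'q': array([ 8.95710625e-01,  1.81567778e-01,  1.60803724e+00, -1.76299376e-05,
        1.35380168e+00, -2.06300578e-01]), 'dq': array([ 4.71147917e-05, -1.10693781e-03,  9.73809866e-04,  1.19222602e-03,
       -2.89845625e-04,  1.39073161e-03]), 'joint_efforts': array([ 3.98919083e-04, -4.44890893e+01, -3.51330006e+01, -2.85821452e-04,
        9.30068723e-03,  9.09725543e-06]), 'eef_pos': array([0.25941163, 0.51251747, 0.230355  ]), 'eef_rot': array([-3.79121045e-04,  2.32250251e-01,  9.72655642e-01, -8.24033114e-04]), 'wrist_force': array([-0.07458958, -0.26209026, -0.04402572]), 'torque': array([0.01325471, 0.00162544, 0.0404762 ]), 'grasp_force': 0.0, 'opening': 1.0013062922717484}
scene {'fovy': 44.791362521188674, 'cx': 256.94730488256823, 'cy': 182.34164035609894, 'view': array([[ 0.74477218, -0.66720129, -0.01252366, -0.3688869 ],
       [ 0.451568  ,  0.49007352,  0.7455966 , -0.2908653 ],
       [-0.4913255 , -0.56095488,  0.66627987, -0.70461229],
       [ 0.        ,  0.        ,  0.        ,  1.        ]])}
top {'fovy': 56.86062035335721, 'cx': 252.6203113121941, 'cy': 193.6998036755297, 'view': array([[ 0.02429689, -0.99962186,  0.01287613, -0.03071132],
       [ 0.99780208,  0.02504291,  0.06135029, -0.50081655],
       [-0.06164954,  0.01135721,  0.99803324, -0.91006296],
       [ 0.        ,  0.        ,  0.        ,  1.        ]])}
wrist {'fovy': 64.70040761721206, 'cx': 254.51821944648492, 'cy': 192.48081386826817, 'view': array([[ 0.45167546,  0.89218045, -0.0018233 , -0.57419799],
       [-0.85377948,  0.43163964, -0.29111478,  0.03811506],
       [-0.25893991,  0.1330461 ,  0.9566864 , -0.38054395],
       [ 0.        ,  0.        ,  0.        ,  1.        ]])}
```

View pics/top0.png

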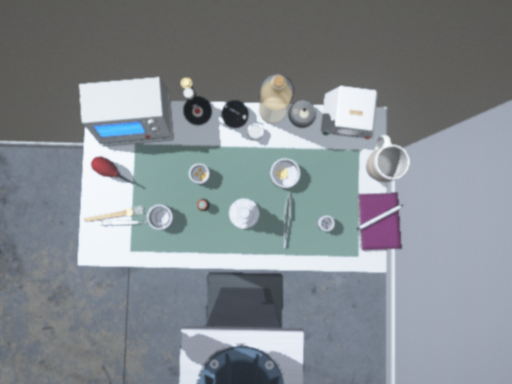

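View pics/scene0.png

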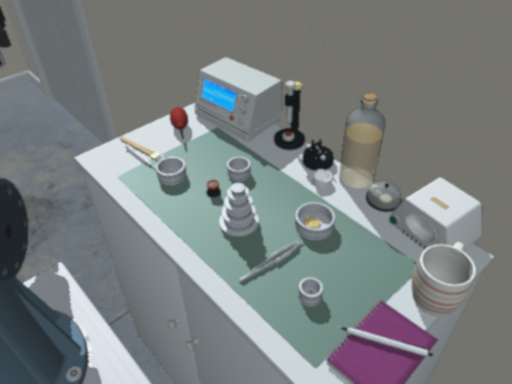

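The top view shows pot_44 at about (200,174), pot_68 at (285,174), pot_56 at (160,217) and pot_32 at (327,223). The pile is at (244,213), the loupe at (203,205) and the tweezers at (287,220). The scene view agrees: the pile is a four-tier stack at (238,210).

```bash
cat > h.py <<'E'
from bench import ctrl
import cv2,numpy as np
from scipy.spatial.transform import Rotation as R
def K(p,h=384):
    f=h/2/np.tan(np.radians(p["fovy"])/2); return f
def ray(p,u,v):
    f=K(p);V=p["view"];d=np.array([(u-p["cx"])/f,-(v-p["cy"])/f,-1.])
    return -V[:3,:3].T@V[:3,3], V[:3,:3].T@d
def plane(p,u,v,z):
    c,d=ray(p,u,v);return c+d*(z-c[2])/d[2]
def proj(p,X):
    f=K(p);c=p["view"][:3,:3]@X+p["view"][:3,3];return np.array([p["cx"]+f*c[0]/-c[2],p["cy"]-f*c[1]/-c[2]])
def tri(rays):
    A=0;b=0
    for c,d in rays:
        d=d/np.linalg.norm(d);P=np.eye(3)-np.outer(d,d);A=A+P;b=b+P@c
    return np.linalg.solve(A,b)
def tool(target):
    "shift along tool axes from measured pose to target TCP"
    o=ctrl.get_obs();w,x,y,z=o["eef_rot"];return R.from_quat([x,y,z,w]).as_matrix().T@(np.array(target)-o["eef_pos"])
E
python3 - <<'E'
from h import *
T=cv2.imread("pics/top0.png");S=cv2.imread("pics/scene0.png");pt=ctrl.camera_params("top");ps=ctrl.camera_params("scene")
def mask(im):
    h=cv2.cvtColor(im,cv2.COLOR_BGR2HSV); return ((h[...,1]<60)&(h[...,2]>105)).astype(np.uint8)*255
for nm,im,p,roi in(("top",T,pt,(135,150,355,250)),("scene",S,ps,(120,140,400,330))):
    x0,y0,x1,y1=roi;m=mask(im)
    for c in cv2.findContours(m,cv2.RETR_EXTERNAL,cv2.CHAIN_APPROX_NONE)[0]:
        if len(c)<20 :continue
        x,y,w,h=cv2.boundingRect(c)
        if x<x0-20 or y<y0 or x+w>x1+20 or y+h>y1+10: continue
        e=cv2.fitEllipse(c);print(nm,np.round(e[0],1),np.round(e[1],1),(x,y,w,h), np.round(plane(p,*e[0],.03 if nm=="top" else .015),3))
c=T[140:260,130:360];cv2.imwrite("pics/crop.png",np.vstack([cv2.resize(c,None,fx=3,fy=2.6*3/2.6)[:360]]))
E
```

```text
(no output)
```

View pics/crop.png

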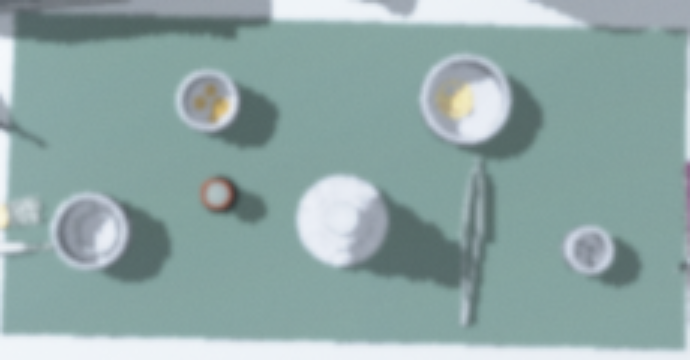

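The crop shows the round rims clearly. My threshold let the pale mat merge with them, so I'll tune it with the Lab 'a' channel.

```bash
cat >> h.py <<'E'
def rims(im,thr=None,amin=100):
    a=cv2.GaussianBlur(cv2.cvtColor(im,cv2.COLOR_BGR2LAB)[...,1],(3,3),0)
    m=(a>(thr or 123)).astype(np.uint8)*255
    out=[]
    for c in cv2.findContours(m,cv2.RETR_CCOMP,cv2.CHAIN_APPROX_NONE)[0]:
        if len(c)<20 or cv2.contourArea(c)<amin: continue
        e=cv2.fitEllipse(cv2.convexHull(c)) if len(cv2.convexHull(c))>5 else None
        if e and e[1][1]<250: out.append((e,cv2.boundingRect(c)))
    return out
E
python3 - <<'E'
from h import *
T=cv2.imread("pics/top0.png");S=cv2.imread("pics/scene0.png");pt=ctrl.camera_params("top");ps=ctrl.camera_params("scene")
A=cv2.cvtColor(T,cv2.COLOR_BGR2LAB)
for n,(u,v) in dict(mat=(220,230),pot=(189,174),lid=(236,205),shadow=(260,222)).items(): print(n,A[v,u])
for nm,im,p in(("top",T,pt),("scene",S,ps)):
    for e,b in rims(im): 
        if b[2]<70: print(nm,np.round(e[0],1),np.round(e[1],1),b,np.round(plane(p,*e[0],.03 if nm=="top" else .015),3), np.round(np.array(e[1])*np.linalg.norm(plane(p,*e[0],.03)-ray(p,0,0)[0])/K(p)*1000,0))
E
```

```text
mat [166 116 127]
pot [210 124 122]
lid [236 128 124]
shadow [111 120 127]
top [325.8 223.1] [15.3 17.7] (317, 216, 18, 16) [ 0.43  -0.208  0.03 ] [40. 47.]
top [160.3 216.8] [25.1 27.2] (147, 205, 27, 25) [0.436 0.216 0.03 ] [66. 72.]
top [244.  213.1] [29.8 30.3] (229, 199, 31, 30) [0.45  0.003 0.03 ] [76. 78.]
top [202.3 204.3] [11.9 13.1] (196, 199, 14, 12) [0.47 0.11 0.03] [31. 34.]
top [199.5 173.5] [19.7 21.4] (189, 164, 22, 20) [0.549 0.12  0.03 ] [51. 56.]
top [285.  173.1] [29.9 30.2] (270, 159, 31, 30) [ 0.556 -0.101  0.03 ] [78. 78.]
top [119.3 129.6] [13.3 52.2] (96, 123, 48, 14) [0.658 0.331 0.03 ] [ 37. 146.]
scene [310.3 291.6] [24.3 29.9] (299, 278, 24, 29) [ 0.432 -0.206  0.015] [42. 51.]
scene [269.5 261.8] [ 8.9 67.9] (241, 244, 57, 38) [ 0.425 -0.113  0.015] [ 16. 122.]
scene [314.6 220.9] [38.2 40.5] (296, 203, 39, 38) [ 0.559 -0.099  0.015] [74. 79.]
scene [213.1 187.4] [15.3 18.6] (206, 179, 14, 18) [0.472 0.114 0.015] [32. 39.]
scene [238.9 197.4] [48.6 80.7] (220, 157, 39, 80) [0.493 0.053 0.015] [ 99. 164.]
scene [ 77.5 338.9] [10.  34.9] (70, 322, 16, 34) [ 0.098 -0.021  0.015] [17. 60.]
scene [218.4  96. ] [19.5 43.6] (201, 82, 35, 29) [0.709 0.395 0.015] [ 53. 118.]
```

```bash
python3 - <<'E'
from h import *
p=ctrl.camera_params("wrist");o=ctrl.get_obs()
c,d=ray(p,p["cx"],p["cy"]);print("cam off",c-o["eef_pos"],"axis",d)
# TCP so that optical axis hits z=.06 at given xy, TCP z=.26
for t in [(.45,.003),(.49,-.02)]:
    z=.27;cz=z+(c-o["eef_pos"])[2];k=(cz-.05)/-d[2]
    xy=np.array(t)-(c-o["eef_pos"])[:2]-k*d[:2];print(xy,np.round(tool([*xy,z]),3))
E
```

```text
cam off [-0.0661742   0.03381538  0.14350924] axis [ 0.25893991 -0.1330461  -0.9566864 ]
[0.41778558 0.01973774] [-0.364 -0.368 -0.039]
[ 0.45778558 -0.00326226] [-0.41  -0.371 -0.039]
```

Units first: shifts go in shares of 0.75 m and turns go in shares of 2 rad. So -0.368 m / 0.75 = -0.4907, -0.364 m / 0.75 = -0.4853.

Call:
{"fn": "jog_arm", "kwargs": {"rows": [[[-0.4853, -0.4907, -0.052, 0, 0, 0, 1], [-0.4853, -0.4907, -0.052, 0, 0, 0, 1], [-0.4853, -0.4907, -0.052, 0, 0, 0, 1], [-0.4853, -0.4907, -0.052, 0, 0, 0, 1], [-0.4853, -0.4907, -0.052, 0, 0, 0, 1], [-0.4853, -0.4907, -0.052, 0, 0, 0, 1], [-0.4853, -0.4907, -0.052, 0, 0, 0, 1], [-0.4853, -0.4907, -0.052, 0, 0, 0, 1], [-0.4853, -0.4907, -0.052, 0, 0, 0, 1], [-0.4853, -0.4907, -0.052, 0, 0, 0, 1]]]}}

```text
time_s: 1.4
eef_pos: [0.4184, 0.0189, 0.2701]
eef_rot: [-0.0, 0.234, 0.972, 0.0]
wrist_force: [-0.2, 0.1, 0.5]
opening: 0.999
grasp_force: 0.0
```

```bash
cat > look.py <<'E'
import sys
from h import *
n=sys.argv[1];o=ctrl.get_obs();p=ctrl.camera_params("wrist");im=ctrl.camera("wrist")
cv2.imwrite(f"pics/{n}.png",im);np.save(f"pics/{n}.npy",p["view"])
print(o["time_s"],o["eef_pos"].round(4),o["eef_rot"].round(3),np.abs(o["dq"]).max().round(3))
E
python3 look.py w1
```

```text
1.4 [0.4184 0.0189 0.2701] [-0.     0.234  0.972  0.   ] 0.05
```

Call:
{"fn": "jog_arm", "kwargs": {"rows": [[[0, 0, 0, 0, 0, 0, 1]]]}}

```text
time_s: 1.58
eef_pos: [0.4178, 0.0212, 0.27]
eef_rot: [-0.0, 0.232, 0.973, 0.0]
wrist_force: [0.5, -0.1, -0.6]
opening: 1.003
grasp_force: 0.0
```

```bash
python3 look.py w1
```

```text
1.575 [0.4178 0.0212 0.27  ] [-0.     0.232  0.973  0.   ] 0.01
```

View pics/w1.png

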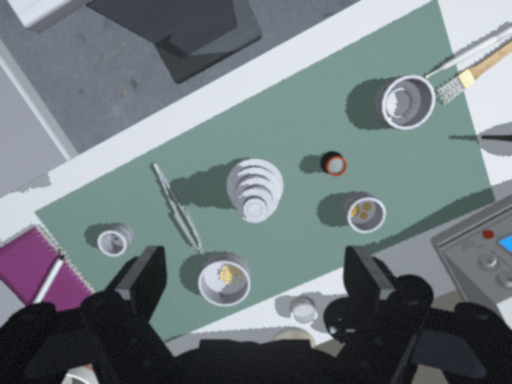

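The wide wrist view shows the pile top at (255,208), pot_68 at (224,278), pot_44 at (366,213), pot_56 at (407,102) and pot_32 at (115,238). The loupe is at (335,163) and the tweezers at (178,205). I'll zoom in to see which edges I can use.

```bash
python3 - <<'E'
import cv2,numpy as np
im=cv2.imread("pics/w1.png")
r=lambda u,v:cv2.resize(im[v-32:v+32,u-32:u+32],(260,260),interpolation=cv2.INTER_CUBIC)
a=np.hstack([r(115,239),r(366,213),r(407,102)]);b=np.hstack([r(224,280),cv2.resize(im[150:230,215:295],(260,260),interpolation=cv2.INTER_CUBIC),r(335,163)])
cv2.imwrite("pics/z1.png",np.vstack([a,b]))
E
```

```text
(no output)
```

View pics/z1.png

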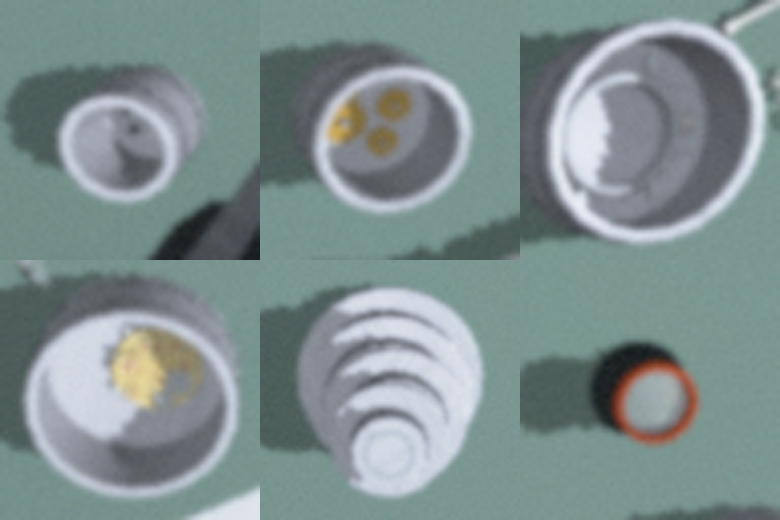

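The rims show as bright rings and the pile's tiers are clear, with the top disc at about (255,209). I'll segment the bright rims in both views and triangulate.

```bash
cat >> h.py <<'E'
def ring(im,u,v,r,q=0.75):
    "outer ellipse of the bright rim near (u,v)"
    g=cv2.cvtColor(im,cv2.COLOR_BGR2GRAY);u0,v0=int(u-r),int(v-r)
    s=4;w=cv2.resize(g[v0:v0+2*r+1,u0:u0+2*r+1],None,fx=s,fy=s,interpolation=cv2.INTER_CUBIC)
    hi=np.percentile(w,98);lo=np.median(w);m=(w>lo+(hi-lo)*q).astype(np.uint8)*255
    cs=cv2.findContours(m,cv2.RETR_EXTERNAL,cv2.CHAIN_APPROX_NONE)[0]
    c=max(cs,key=lambda c:cv2.contourArea(cv2.convexHull(c)))
    e=cv2.fitEllipse(cv2.convexHull(c));return np.array([(e[0][0]+.5)/s-.5+u0,(e[0][1]+.5)/s-.5+v0]),np.array(e[1])/s
E
cat > fit.py <<'E'
from h import *
W=cv2.imread("pics/w1.png");pw=ctrl.camera_params("wrist");pw["view"]=np.load("pics/w1.npy")
T=cv2.imread("pics/top0.png");pt=ctrl.camera_params("top")
for n,w,t,r,D in(("32",(112,240),(326,223),(18,11),40),("44",(368,214),(199,173),(24,13),52),("56",(408,102),(160,217),(32,16),64),("68",(224,283),(285,173),(31,19),76)):
    cw,aw=ring(W,*w,r[0],.6);ct,at=ring(T,*t,r[1],.6)
    X=tri([ray(pw,*cw),ray(pt,*ct)])
    print(n,cw.round(1),ct.round(1),"tri",X.round(4),"w@30",plane(pw,*cw,.03).round(4)[:2],"t@30",plane(pt,*ct,.03).round(4)[:2],"diam",(aw*.38/K(pw)*1e3).round(0),(at*.88/K(pt)*1e3).round(0))
E
python3 fit.py
```

```text
32 [111.9 243.2] [325.8 222.6] tri [ 0.4312 -0.2068  0.0326] w@30 [ 0.432  -0.2085] t@30 [ 0.431  -0.2075] diam [31. 37.] [37. 39.]
44 [366.6 214.9] [198.  172.4] tri [0.5517 0.1233 0.0308] w@30 [0.5521 0.1232] t@30 [0.5518 0.1236] diam [43. 49.] [47. 53.]
56 [408.4 101.9] [164.9 218.3] tri [0.4297 0.197  0.0754] w@30 [0.4371 0.2204] t@30 [0.432  0.2039] diam [62. 71.] [16. 30.]
68 [224.1 283.1] [289.1 176.2] tri [ 0.552  -0.1042  0.0344] w@30 [ 0.5586 -0.0994] t@30 [ 0.5481 -0.1112] diam [55. 64.] [42. 55.]
```

```bash
python3 - <<'E'
from h import *
W=cv2.imread("pics/w1.png");pw=ctrl.camera_params("wrist");pw["view"]=np.load("pics/w1.npy");pt=ctrl.camera_params("top");T=cv2.imread("pics/top0.png")
for nm,im,(u,v),r in(("w",W,(254,210),16),("t",T,(244,213),9)):
    s=6;g=cv2.cvtColor(im,cv2.COLOR_BGR2GRAY)[v-r:v+r+1,u-r:u+r+1];g=cv2.resize(g,None,fx=s,fy=s,interpolation=cv2.INTER_CUBIC)
    c=cv2.HoughCircles(cv2.GaussianBlur(g,(5,5),0),cv2.HOUGH_GRADIENT,1,20,param1=40,param2=12,minRadius=3*s,maxRadius=14*s)
    print(nm,[((x+.5)/s-.5+u-r,(y+.5)/s-.5+v-r,R/s) for x,y,R in (c[0][:4] if c is not None else [])])
for a,b in(((254.4,210),(244.3,213.3)),):
    print(tri([ray(pw,*a),ray(pt,*b)]),plane(pw,*a,.1),plane(pt,*b,.1),"r px 13mm",13/1000*K(pw)/.31)
# project stack axes hypotheses
for z,rr in((.1,.013),(.088,.021),(.063,.027),(.038,.033),(.013,.039)):
    print(z,proj(pw,np.array([.45,.003,z])),rr*K(pw)/(.41-z))
E
```

```text
w [(np.float32(254.66666), np.float32(210.0), np.float32(12.066667)), (np.float32(253.33334), np.float32(206.5), np.float32(11.650001)), (np.float32(251.33334), np.float32(209.5), np.float32(12.433333)), (np.float32(256.66666), np.float32(207.0), np.float32(8.533334))]
t []
[0.45016108 0.0026659  0.11046894] [0.45449839 0.00254333 0.1       ] [0.44932971 0.00115293 0.1       ] r px 13mm 12.711718150050023
0.1 [252.92287654 206.38038628] 12.711718150050025
0.088 [252.97993603 202.84073294] 19.76905999924168
0.063 [253.08736656 196.17633961] 23.586140748374792
0.038 [253.18167519 190.32595597] 26.890173009721202
0.013 [253.26512768 185.14902741] 29.77808030112474
```

```bash
python3 -c "
from h import *
print(tool([.453,.003,.2]).round(4))"
```

```text
[-0.0397 -0.0005  0.07  ]
```

In the tool's units: 0.07 m / 0.75 = 0.0933, -0.04 m / 0.75 = -0.0533.

Call:
{"fn": "jog_arm", "kwargs": {"rows": [[[-0.0533, -0.0007, 0.0933, 0, 0, 0, 1], [-0.0533, -0.0007, 0.0933, 0, 0, 0, 1], [-0.0533, -0.0007, 0.0933, 0, 0, 0, 1], [-0.0533, -0.0007, 0.0933, 0, 0, 0, 1]]]}}

```text
time_s: 2.12
eef_pos: [0.4541, 0.0022, 0.2017]
eef_rot: [0.001, 0.232, 0.973, 0.0]
wrist_force: [0.5, 0.3, 0.6]
opening: 1.001
grasp_force: 0.0
```

```bash
python3 look.py w2; python3 -c "
import cv2;im=cv2.imread('pics/w2.png');cv2.imwrite('pics/z2.png',cv2.resize(im[110:310,150:370],(792,592)[:1]+(720,)) if 0 else cv2.resize(im[110:310,150:360],(630,600)))"
```

```text
2.125 [0.4541 0.0022 0.2017] [0.001 0.232 0.973 0.   ] 0.012
```

View pics/z2.png

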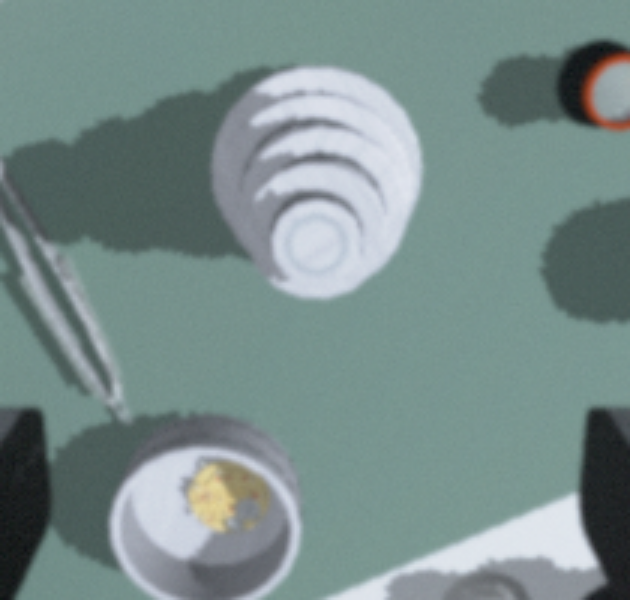

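The close view shows the top disc at about (255.3,191), r ≈ 15 px as expected for 13 mm, with all tiers coaxial. pot_68 is at the lower left.

```bash
python3 - <<'E'
from h import *
p=ctrl.camera_params("wrist");V1=dict(p,view=np.load("pics/w1.npy"));V2=dict(p,view=np.load("pics/w2.npy"))
print(plane(V2,255.3,191,.1),tri([ray(V1,254.6,210),ray(V2,255.3,191)]))
# bottom flange: lateral tangents col 317/3+150, flange top arc
for z in(.013,): 
  for x,y in((.453,.003),(.455,.002)): print(proj(V2,np.array([x,y,z])),"far edge",proj(V2,np.array([x,y,z])+.039*np.array([-.892,.452,0])))
print("obs far edge",150+317/3,110+67/3)
c,a=ring(cv2.imread("pics/w2.png"),150+205/3,110+523/3,33,.6);print("68",c,a,plane(V2,*c,.03))
print(tool([.453,.003,.2]))
E
```

```text
[0.45362922 0.00314613 0.1       ] [0.44947497 0.0052629  0.11550555]
[254.74411265 168.15901059] far edge [254.79564687 132.79739498]
[254.75197472 170.11441094] far edge [254.80367967 134.89136836]
obs far edge 255.66666666666669 132.33333333333334
68 [218.20951843 285.98112106] [53.6562767  62.61628723] [ 0.55873669 -0.09952826  0.03      ]
[0.00150455 0.000325   0.00186417]
```

In the tool's units: 0.105 m / 0.75 = 0.14, 0.1 m / 0.75 = 0.1333.

Call:
{"fn": "jog_arm", "kwargs": {"rows": [[[0, 0, 0.0667, 0, 0, 0, 0.6], [0, 0, 0.1333, 0, 0, 0, 0.6], [0, 0, 0.14, 0, 0, 0, 0.6], [0, 0, 0.14, 0, 0, 0, 0.6], [0, 0, 0.14, 0, 0, 0, 0.6], [0, 0, 0.14, 0, 0, 0, 0.6]]]}}

```text
time_s: 2.92
eef_pos: [0.455, 0.0014, 0.097]
eef_rot: [0.002, 0.232, 0.973, -0.0]
wrist_force: [-0.4, 0.4, -0.0]
opening: 0.6
grasp_force: 0.0
```

```bash
python3 look.py w3;  python3 -c "
import cv2;im=cv2.imread('pics/w3.png');cv2.imwrite('pics/z3.png',cv2.resize(im[184:384,100:400],(780,520)))"
```

```text
2.925 [0.455  0.0014 0.097 ] [ 0.002  0.232  0.973 -0.   ] 0.012
```

View pics/z3.png

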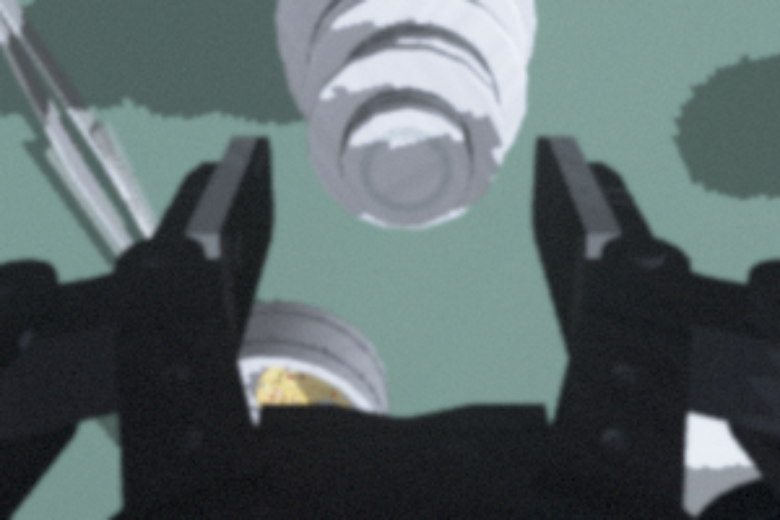

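The view shows the lid grip at about (256,249), centred between the fingers, with fingertips beside it. I'll compute the remaining offset.

```bash
python3 - <<'E'
from h import *
p=ctrl.camera_params("wrist");X=plane(p,255.8,249.4,.1);print(X,tool([*X[:2],.0905]),ctrl.get_obs()["eef_pos"])
E
```

```text
[0.45400383 0.00261081 0.1       ] [0.00115406 0.00072558 0.0061493 ] [0.45469021 0.00144648 0.09665187]
```

In the tool's units: 0.006 m / 0.75 = 0.008, 0.0012 m / 0.75 = 0.0016.

Call:
{"fn": "jog_arm", "kwargs": {"rows": [[[0.0016, 0.0009, 0.008, 0, 0, 0, 0.6], [0.0016, 0.0009, 0.008, 0, 0, 0, 0.6], [0.0016, 0.0009, 0.008, 0, 0, 0, 0], [0.0016, 0.0009, 0.008, 0, 0, 0, 0], [0.0016, 0.0009, 0.008, 0, 0, 0, 0], [0.0016, 0.0009, 0.008, 0, 0, 0, 0], [0.0016, 0.0009, 0.008, 0, 0, 0, 0]]]}}

```text
time_s: 3.85
eef_pos: [0.4536, 0.0028, 0.0901]
eef_rot: [0.001, 0.232, 0.973, 0.0]
wrist_force: [-0.4, -0.1, 6.8]
opening: 0.272
grasp_force: 59.0
```

```bash
python3 -c "
from h import *
print(tool([.4318,-.208,.15]).round(4))"
```

```text
[-0.0759 -0.1979 -0.0599]
```

In the tool's units: -0.198 m / 0.75 = -0.264, -0.16 m / 0.75 = -0.2133.

Call:
{"fn": "jog_arm", "kwargs": {"rows": [[[0, 0, -0.04, 0, 0, 0, 0], [0, 0, -0.08, 0, 0, 0, 0], [-0.02, -0.0533, -0.08, 0, 0, 0, 0], [-0.0507, -0.1333, -0.08, 0, 0, 0, 0], [-0.08, -0.2133, -0.08, 0, 0, 0, 0], [-0.1013, -0.264, -0.08, 0, 0, 0, 0], [-0.1013, -0.264, -0.08, 0, 0, 0, 0], [-0.1013, -0.264, -0.08, 0, 0, 0, 0], [-0.1013, -0.264, -0.08, 0, 0, 0, 0]]]}}

```text
time_s: 4.97
eef_pos: [0.4313, -0.2067, 0.149]
eef_rot: [-0.0, 0.231, 0.973, 0.0]
wrist_force: [0.6, 1.0, -0.4]
opening: 0.274
grasp_force: 59.4
```

```bash
python3 look.py w4;  python3 -c "
import cv2;im=cv2.imread('pics/w4.png');cv2.imwrite('pics/z4.png',cv2.resize(im[134:384,100:400],(720,600)))"
```

```text
4.975 [ 0.4313 -0.2067  0.149 ] [-0.     0.231  0.973  0.   ] 0.004
```

View pics/z4.png

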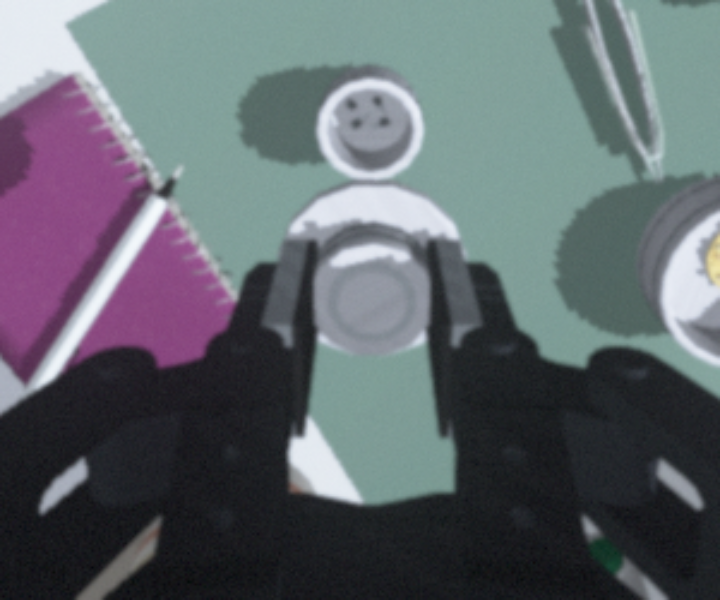

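Lid_32 is held upright at (255,258), and pot_32 is in full view at (254,187).

```bash
cat > place.py <<'E'
import sys
from h import *
# args: pic  pot_u pot_v r  lid_u lid_v  lidtop_above_tcp
n=sys.argv[1];u,v,r,lu,lv,dz=map(float,sys.argv[2:8])
p=ctrl.camera_params("wrist");p["view"]=np.load(f"pics/{n}.npy");e=ctrl.get_obs()["eef_pos"]
c,a=ring(cv2.imread(f"pics/{n}.png"),u,v,int(r),.6);P=plane(p,*c,.03);L=plane(p,lu,lv,e[2]+dz)
print("pot px",c.round(1),a.round(1),"pot",P.round(4),"diam mm",(a*np.linalg.norm(P-ray(p,0,0)[0])/K(p)*1e3).round(1))
d=P-L;d[2]=0;print("lid",L.round(4),"tcp",e.round(4),"shift tool to put lid on pot",tool(e+d).round(4),"to put tcp on pot",tool([*P[:2],e[2]]).round(4))
E
python3 place.py w4 254.2 187.3 30 255 257.7 .0099
```

```text
pot px [254.1 187.5] [41.6 43.6] pot [ 0.4319 -0.2074  0.03  ] diam mm [37.5 39.3]
lid [ 0.4313 -0.2065  0.159 ] tcp [ 0.4314 -0.2068  0.1491] shift tool to put lid on pot [-0.001  -0.0006 -0.    ] to put tcp on pot [-0.0008 -0.0003 -0.    ]
```

In the tool's units: 0.111 m / 0.75 = 0.148, 0.11 m / 0.75 = 0.1467.

Call:
{"fn": "jog_arm", "kwargs": {"rows": [[[-0.0013, -0.0007, 0.0667, 0, 0, 0, 0], [-0.0013, -0.0007, 0.1267, 0, 0, 0, 0], [-0.0013, -0.0007, 0.14, 0, 0, 0, 0], [-0.0013, -0.0007, 0.1467, 0, 0, 0, 0], [-0.0013, -0.0007, 0.148, 0, 0, 0, 0], [-0.0013, -0.0007, 0.148, 0, 0, 0, 0]]]}}

```text
time_s: 5.78
eef_pos: [0.4329, -0.2097, 0.0397]
eef_rot: [0.001, 0.232, 0.973, -0.001]
wrist_force: [0.0, -0.7, -1.1]
opening: 0.271
grasp_force: 59.4
```

In the tool's units: 0.003 m / 0.75 = 0.004, 0.001 m / 0.75 = 0.0013.

Call:
{"fn": "jog_arm", "kwargs": {"rows": [[[0.0024, 0.002, 0.0013, 0, 0, 0, 0], [0.0024, 0.002, 0.0033, 0, 0, 0, 0], [0.0024, 0.002, 0.004, 0, 0, 0, 0], [0.0024, 0.002, 0.004, 0, 0, 0, 0]]]}}

```text
time_s: 6.28
eef_pos: [0.4314, -0.207, 0.0371]
eef_rot: [0.0, 0.232, 0.973, -0.0]
wrist_force: [-5.5, 4.5, 18.3]
opening: 0.274
grasp_force: 64.7
```

In the tool's units: -0.11 m / 0.75 = -0.1467, -0.1 m / 0.75 = -0.1333.

Call:
{"fn": "jog_arm", "kwargs": {"rows": [[[0.0024, 0.002, 0.0033, 0, 0, 0, 0.6], [0.0024, 0.002, 0.0033, 0, 0, 0, 0.6], [0.0024, 0.002, 0.0033, 0, 0, 0, 0.6], [0.0024, 0.002, -0.0533, 0, 0, 0, 0.6], [0.0024, 0.002, -0.1333, 0, 0, 0, 0.6], [0.0024, 0.002, -0.1467, 0, 0, 0, 0.8], [0.0024, 0.002, -0.1467, 0, 0, 0, 0.8]]]}}

```text
time_s: 7.15
eef_pos: [0.4303, -0.2049, 0.1457]
eef_rot: [0.001, 0.232, 0.973, -0.0]
wrist_force: [0.4, 0.3, -0.4]
opening: 0.799
grasp_force: 0.0
```

```bash
python3 look.py w5;  python3 -c "
import cv2;im=cv2.imread('pics/w5.png');cv2.imwrite('pics/z5.png',cv2.resize(im[134:284,180:330],(400,400)))
from h import *
print(tool([.453,.003,.175]).round(4))"
```

```text
7.15 [ 0.4303 -0.2049  0.1457] [ 0.001  0.232  0.973 -0.   ] 0.036
[ 0.0728  0.1955 -0.0305]
```

View pics/z5.png

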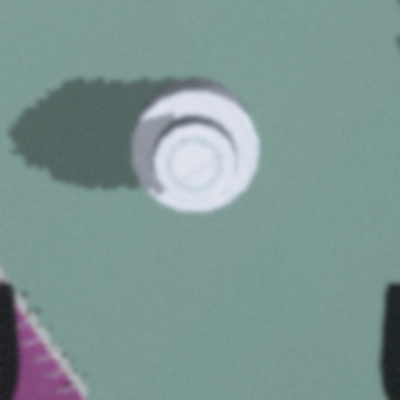

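Lid_32 sits flat and concentric on pot_32. Back to the pile.

In the tool's units: 0.1955 m / 0.75 = 0.2607, 0.18 m / 0.75 = 0.24.

Call:
{"fn": "jog_arm", "kwargs": {"rows": [[[0.0333, 0.08, -0.04, 0, 0, 0, 0.9], [0.06, 0.16, -0.04, 0, 0, 0, 0.9], [0.0867, 0.24, -0.04, 0, 0, 0, 0.9], [0.0971, 0.2607, -0.04, 0, 0, 0, 0.9], [0.0971, 0.2607, -0.04, 0, 0, 0, 0.9], [0.0971, 0.2607, -0.04, 0, 0, 0, 0.9]]]}}

```text
time_s: 7.95
eef_pos: [0.4527, 0.0022, 0.174]
eef_rot: [-0.001, 0.232, 0.973, -0.0]
wrist_force: [0.0, -0.4, 0.5]
opening: 0.899
grasp_force: 0.0
```

```bash
python3 look.py w6; cat > pile.py <<'E'
import sys
from h import *
n=sys.argv[1];ztop=float(sys.argv[2]);rg=float(sys.argv[3])/2000
p=ctrl.camera_params("wrist");p["view"]=np.load(f"pics/{n}.npy");im=cv2.imread(f"pics/{n}.png")
u,v=map(int,proj(p,np.array([.4536,.003,ztop])));cam=ray(p,0,0)[0];rp=rg*K(p)/np.linalg.norm(cam-[.4536,.003,ztop])
s=4;r=int(rp*1.8);g=cv2.cvtColor(im,cv2.COLOR_BGR2GRAY)[v-r:v+r,u-r:u+r];g=cv2.GaussianBlur(cv2.resize(g,None,fx=s,fy=s,interpolation=cv2.INTER_CUBIC),(7,7),0)
c=cv2.HoughCircles(g,cv2.HOUGH_GRADIENT,1,4,param1=30,param2=10,minRadius=int(rp*.9*s),maxRadius=int(rp*1.1*s))
print("guess",u,v,rp)
for x,y,R_ in (c[0][:4] if c is not None else []):
    a,b=(x+.5)/s-.5+u-r,(y+.5)/s-.5+v-r;print("disc",round(a,1),round(b,1),round(R_/s,1),plane(p,a,b,ztop).round(4))
for e,b in rims(im,amin=1500):
    if abs(e[0][0]-u)<25 and abs(e[0][1]-v)<60: print("sil bbox",b,"mid col",b[0]+b[2]/2-.5,"far row",b[1], "pred far", proj(p,np.array([.4536,.003,.013])+.039*np.array([-.892,.452,0])))
E
python3 pile.py w6 .075 38
```

```text
7.95 [0.4527 0.0022 0.174 ] [-0.001  0.232  0.973 -0.   ] 0.021
guess 255 193 22.693233213973176
disc 258.5 194.0 22.2 [0.4547 0.0049 0.075 ]
disc 258.5 195.2 23.5 [0.4557 0.0044 0.075 ]
disc 258.2 192.5 23.7 [0.4535 0.0053 0.075 ]
disc 257.5 193.2 21.3 [0.4538 0.0044 0.075 ]
sil bbox (218, 137, 76, 82) mid col 255.5 far row 137 pred far [255.79362888 138.09901022]
```

```bash
python3 -c "
from h import *
print(tool([.4541,.004,.0650]).round(4))"
```

```text
[-0.0002  0.0025  0.1093]
```

In the tool's units: 0.103 m / 0.75 = 0.1373, 0.09 m / 0.75 = 0.12.

Call:
{"fn": "jog_arm", "kwargs": {"rows": [[[0, 0.0033, 0.0667, 0, 0, 0, 0.75], [0, 0.0033, 0.12, 0, 0, 0, 0.75], [0, 0.0033, 0.1373, 0, 0, 0, 0.75], [0, 0.0033, 0.1373, 0, 0, 0, 0.75], [0, 0.0033, 0.1373, 0, 0, 0, 0.75]]]}}

```text
time_s: 8.62
eef_pos: [0.4559, 0.0042, 0.0737]
eef_rot: [0.001, 0.233, 0.973, -0.0]
wrist_force: [0.6, 0.6, 1.0]
opening: 0.751
grasp_force: 0.0
```

```bash
python3 -c "
from h import *
print(tool([.4541,.004,.0650]).round(4))"
```

```text
[ 0.0016 -0.001   0.0087]
```

In the tool's units: 0.0085 m / 0.75 = 0.0113, 0.005 m / 0.75 = 0.0067.

Call:
{"fn": "jog_arm", "kwargs": {"rows": [[[0.002, -0.0013, 0.0067, 0, 0, 0, 0.75], [0.002, -0.0013, 0.0113, 0, 0, 0, 0.75], [0.002, -0.0013, 0.0113, 0, 0, 0, 0.75], [0.002, -0.0013, 0.0113, 0, 0, 0, 0], [0.002, -0.0013, 0.0113, 0, 0, 0, 0], [0.002, -0.0013, 0.0113, 0, 0, 0, 0], [0.002, -0.0013, 0.0113, 0, 0, 0, 0], [0.002, -0.0013, 0.0113, 0, 0, 0, 0]]]}}

```text
time_s: 9.62
eef_pos: [0.4535, 0.0047, 0.0643]
eef_rot: [0.001, 0.232, 0.973, 0.0]
wrist_force: [1.7, 3.1, 4.7]
opening: 0.411
grasp_force: 61.2
```

```bash
python3 -c "
from h import *
print(tool([.552,.1233,.15]).round(4))"
```

```text
[-0.0344  0.1504 -0.0856]
```

In the tool's units: 0.15 m / 0.75 = 0.2, 0.1 m / 0.75 = 0.1333.

Call:
{"fn": "jog_arm", "kwargs": {"rows": [[[0, 0, -0.04, 0, 0, 0, 0], [0, 0, -0.1, 0, 0, 0, 0], [-0.0133, 0.0533, -0.1147, 0, 0, 0, 0], [-0.0307, 0.1333, -0.1147, 0, 0, 0, 0], [-0.0459, 0.2, -0.1147, 0, 0, 0, 0], [-0.0459, 0.2, -0.1147, 0, 0, 0, 0], [-0.0459, 0.2, -0.1147, 0, 0, 0, 0], [-0.0459, 0.2, -0.1147, 0, 0, 0, 0]]]}}

```text
time_s: 10.62
eef_pos: [0.5503, 0.1219, 0.1493]
eef_rot: [-0.001, 0.233, 0.973, -0.0]
wrist_force: [-0.3, -0.4, -1.2]
opening: 0.416
grasp_force: 60.5
```

```bash
python3 look.py w7;  python3 -c "
import cv2;im=cv2.imread('pics/w7.png');cv2.imwrite('pics/z7.png',cv2.resize(im[134:334,130:380],(750,600)))"
```

```text
10.625 [0.5503 0.1219 0.1493] [-0.001  0.233  0.973 -0.   ] 0.008
```

View pics/z7.png

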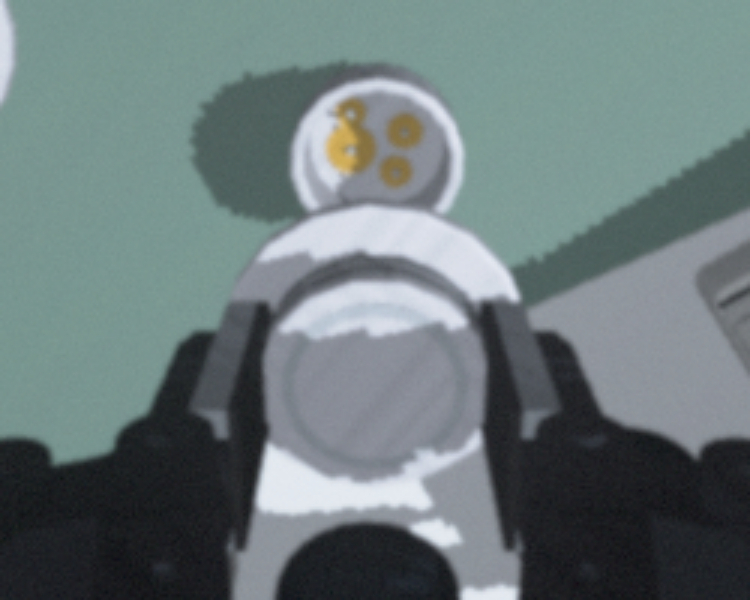

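The lid is held level at (255,260), and pot_44's rim is centred at about (256,187) with its lower edge partly hidden.

```bash
cat > place2.py <<'E'
import sys
from h import *
n=sys.argv[1];u,v,lu,lv,dz=map(float,sys.argv[2:7])
p=ctrl.camera_params("wrist");p["view"]=np.load(f"pics/{n}.npy");e=ctrl.get_obs()["eef_pos"]
P=plane(p,u,v,.03);L=plane(p,lu,lv,e[2]+dz);d=P-L;d[2]=0
print("pot",P.round(4),"lid",L.round(4),"tcp",e.round(4),"lid->pot",tool(e+d).round(4),"tcp->pot",tool([*P[:2],e[2]]).round(4))
E
python3 place2.py w7 256 187.3 255 260.3 .0107
```

```text
pot [0.5515 0.1227 0.03  ] lid [0.5512 0.1218 0.1603] tcp [0.5506 0.1219 0.1496] lid->pot [ 0.0001  0.0009 -0.    ] tcp->pot [-0.0005  0.0011 -0.    ]
```

In the tool's units: 0.105 m / 0.75 = 0.14, 0.095 m / 0.75 = 0.1267.

Call:
{"fn": "jog_arm", "kwargs": {"rows": [[[0, 0.0013, 0.0667, 0, 0, 0, 0], [0, 0.0013, 0.1267, 0, 0, 0, 0], [0, 0.0013, 0.14, 0, 0, 0, 0], [0, 0.0013, 0.14, 0, 0, 0, 0], [0, 0.0013, 0.14, 0, 0, 0, 0]]]}}

```text
time_s: 11.3
eef_pos: [0.5535, 0.1236, 0.047]
eef_rot: [0.002, 0.232, 0.973, 0.0]
wrist_force: [0.3, -0.1, -1.6]
opening: 0.414
grasp_force: 60.6
```

```bash
python3 -c "
from h import *
print(tool([.5512,.123,.0363]).round(4))"
```

```text
[ 0.0018 -0.0016  0.0107]
```

In the tool's units: 0.0105 m / 0.75 = 0.014, 0.008 m / 0.75 = 0.0107.

Call:
{"fn": "jog_arm", "kwargs": {"rows": [[[0.0024, -0.0021, 0.0053, 0, 0, 0, 0], [0.0024, -0.0021, 0.0107, 0, 0, 0, 0], [0.0024, -0.0021, 0.014, 0, 0, 0, 0], [0.0024, -0.0021, 0.014, 0, 0, 0, 0], [0.0024, -0.0021, 0.014, 0, 0, 0, 0]]]}}

```text
time_s: 11.92
eef_pos: [0.5496, 0.1232, 0.0362]
eef_rot: [0.0, 0.232, 0.973, -0.0]
wrist_force: [-7.8, -0.3, 15.8]
opening: 0.412
grasp_force: 64.5
```

Units first: shifts go in shares of 0.75 m and turns go in shares of 2 rad. So -0.1 m / 0.75 = -0.1333, -0.04 m / 0.75 = -0.0533.

Call:
{"fn": "jog_arm", "kwargs": {"rows": [[[0.0024, -0.0021, 0.0127, 0, 0, 0, 0.75], [0.0024, -0.0021, 0.0127, 0, 0, 0, 0.75], [0.0024, -0.0021, 0.0127, 0, 0, 0, 0.75], [0.0024, -0.0021, -0.0533, 0, 0, 0, 0.75], [0.0024, -0.0021, -0.1333, 0, 0, 0, 0.9], [0.0024, -0.0021, -0.1333, 0, 0, 0, 0.9]]]}}

```text
time_s: 12.68
eef_pos: [0.5513, 0.1228, 0.1403]
eef_rot: [0.006, 0.232, 0.973, 0.001]
wrist_force: [0.3, 0.2, 0.1]
opening: 0.903
grasp_force: 0.0
```

```bash
python3 look.py w8;  python3 -c "
from h import *
p=ctrl.camera_params('wrist')
im=cv2.imread('pics/w8.png')
for e,b in rims(im,amin=600): print(np.round(e[0],1),np.round(e[1],1),b,plane(p,*e[0],.03).round(4))
print(tool([.4536,.0035,.15]).round(4))"
```

```text
12.675 [0.5513 0.1228 0.1403] [0.006 0.232 0.973 0.001] 0.069
[254.9 187.8] [62.9 66.3] (223, 155, 65, 66) [0.5482 0.1239 0.03  ]
[ 75.2 145.5] [ 91.2 107.2] (22, 100, 107, 91) [0.4488 0.0082 0.03  ]
[199.6 108.2] [36.8 39.4] (180, 90, 40, 37) [0.4694 0.1145 0.03  ]
[300.5  -2.2] [ 85.8 105.7] (256, 0, 89, 50) [0.4356 0.2177 0.03  ]
[ 0.0315 -0.1495 -0.0133]
```

In the tool's units: -0.1495 m / 0.75 = -0.1993, -0.12 m / 0.75 = -0.16.

Call:
{"fn": "jog_arm", "kwargs": {"rows": [[[0.016, -0.08, -0.0133, 0, 0, 0, 1], [0.0333, -0.16, -0.0133, 0, 0, 0, 1], [0.042, -0.1993, -0.0133, 0, 0, 0, 1], [0.042, -0.1993, -0.0133, 0, 0, 0, 1], [0.042, -0.1993, -0.0133, 0, 0, 0, 1]]]}}

```text
time_s: 13.35
eef_pos: [0.4514, 0.0037, 0.1437]
eef_rot: [-0.0, 0.232, 0.973, 0.0]
wrist_force: [0.2, 0.5, -0.1]
opening: 1.003
grasp_force: 0.0
```

```bash
python3 look.py w9; python3 pile.py w9 .05 50;  python3 -c "
from h import *
p=ctrl.camera_params('wrist')
im=cv2.imread('pics/w9.png');cv2.imwrite('pics/z9.png',cv2.resize(im[120:270,180:330],(450,450)))"
```

```text
13.35 [0.4514 0.0037 0.1437] [-0.     0.232  0.973  0.   ] 0.018
guess 254 197 30.40111669243584
disc 254.5 197.0 30.4 [0.453  0.0029 0.05  ]
disc 254.5 195.5 31.7 [0.4518 0.0035 0.05  ]
disc 254.8 198.0 31.2 [0.4538 0.0027 0.05  ]
disc 255.2 194.8 30.6 [0.4515 0.0044 0.05  ]
sil bbox (213, 142, 84, 86) mid col 254.5 far row 142 pred far [254.89331341 143.86416811]
```

View pics/z9.png

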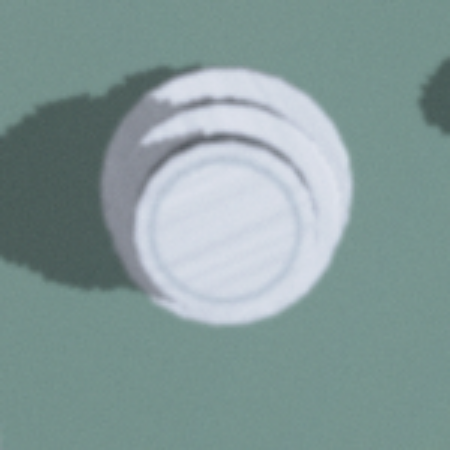

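The lid_56 disc is centred at about (255.3,196.5), and the pile is undisturbed.

In the tool's units: 0.098 m / 0.75 = 0.1307, 0.05 m / 0.75 = 0.0667.

```bash
python3 -c "
from h import *
print(tool([.453,.0034,.0385]).round(4))"
```

```text
[-1.500e-03  1.000e-04  1.053e-01]
```

Call:
{"fn": "jog_arm", "kwargs": {"rows": [[[-0.0027, 0, 0.0667, 0, 0, 0, 0.9], [-0.0027, 0, 0.1133, 0, 0, 0, 0.9], [-0.0027, 0, 0.1307, 0, 0, 0, 0.9], [-0.0027, 0, 0.1307, 0, 0, 0, 0.9], [-0.0027, 0, 0.1307, 0, 0, 0, 0.9]]]}}

```text
time_s: 14.02
eef_pos: [0.4545, 0.0025, 0.0475]
eef_rot: [0.001, 0.232, 0.973, -0.0]
wrist_force: [-0.1, -0.9, 0.3]
opening: 0.897
grasp_force: 0.0
```

```bash
python3 -c "
from h import *
print(tool([.453,.0034,.0385]).round(4))"
```

```text
[0.0018 0.0001 0.009 ]
```

In the tool's units: 0.009 m / 0.75 = 0.012, 0.005 m / 0.75 = 0.0067.

Call:
{"fn": "jog_arm", "kwargs": {"rows": [[[0.0024, 0, 0.0067, 0, 0, 0, 0.9], [0.0024, 0, 0.012, 0, 0, 0, 0.9], [0.0024, 0, 0.012, 0, 0, 0, 0.9], [0.0024, 0, 0.012, 0, 0, 0, 0], [0.0024, 0, 0.012, 0, 0, 0, 0], [0.0024, 0, 0.012, 0, 0, 0, 0], [0.0024, 0, 0.012, 0, 0, 0, 0], [0.0024, 0, 0.012, 0, 0, 0, 0]]]}}

```text
time_s: 15.02
eef_pos: [0.4518, 0.0033, 0.0379]
eef_rot: [0.0, 0.232, 0.973, 0.0]
wrist_force: [-3.0, 0.9, 7.3]
opening: 0.554
grasp_force: 60.6
```

```bash
python3 -c "
from h import *
print(tool([.4368,.2190,.15]).round(4))"
```

```text
[ 0.1108  0.1856 -0.1121]
```

In the tool's units: 0.185 m / 0.75 = 0.2467, 0.025 m / 0.75 = 0.0333.

Call:
{"fn": "jog_arm", "kwargs": {"rows": [[[0, 0, -0.0533, 0, 0, 0, 0], [0, 0, -0.1333, 0, 0, 0, 0], [0.0333, 0.06, -0.1493, 0, 0, 0, 0], [0.0667, 0.12, -0.1493, 0, 0, 0, 0], [0.1067, 0.18, -0.1493, 0, 0, 0, 0], [0.148, 0.2467, -0.1493, 0, 0, 0, 0], [0.148, 0.2467, -0.1493, 0, 0, 0, 0], [0.148, 0.2467, -0.1493, 0, 0, 0, 0], [0.148, 0.2467, -0.1493, 0, 0, 0, 0]]]}}

```text
time_s: 16.15
eef_pos: [0.4363, 0.2175, 0.1491]
eef_rot: [-0.0, 0.233, 0.972, -0.0]
wrist_force: [0.1, 0.0, -1.7]
opening: 0.557
grasp_force: 62.6
```

```bash
python3 look.py w10;  python3 -c "
import cv2;im=cv2.imread('pics/w10.png');cv2.imwrite('pics/z10.png',cv2.resize(im[134:334,130:380],(750,600)))"
```

```text
16.15 [0.4363 0.2175 0.1491] [-0.     0.233  0.972 -0.   ] 0.01
```

View pics/z10.png

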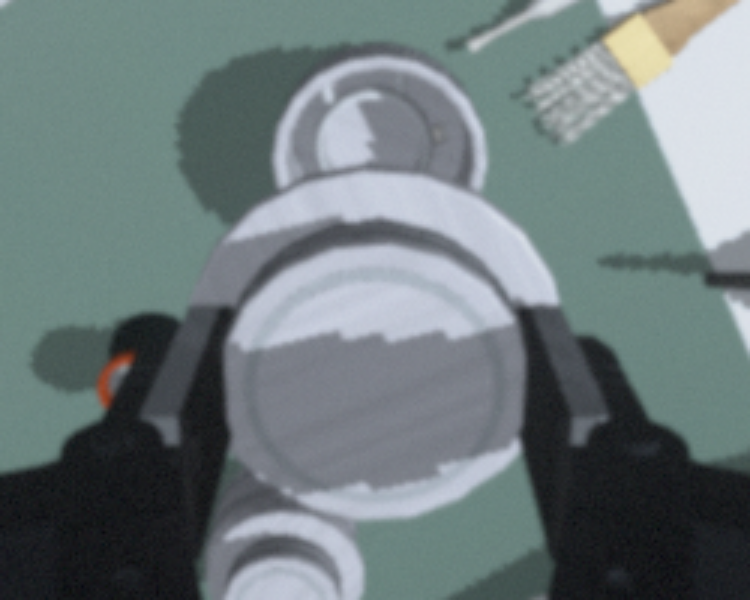

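Lid_56 is held level at (254.6,260.5), and pot_56's rim is centred at about (256.5,186).

```bash
python3 place2.py w10 256.5 186 254.6 260.5 .0121
```

```text
pot [0.4367 0.2192 0.03  ] lid [0.4365 0.2174 0.1613] tcp [0.4364 0.2174 0.1492] lid->pot [ 0.0007  0.0016 -0.    ] tcp->pot [ 0.0006  0.0017 -0.    ]
```

Call:
{"fn": "jog_arm", "kwargs": {"rows": [[[-0.002, 0.0013, 0.0667, 0, 0, 0, 0], [-0.002, 0.0013, 0.1267, 0, 0, 0, 0], [-0.002, 0.0013, 0.1373, 0, 0, 0, 0], [-0.002, 0.0013, 0.1373, 0, 0, 0, 0], [-0.002, 0.0013, 0.1373, 0, 0, 0, 0]]]}}

```text
time_s: 16.82
eef_pos: [0.4397, 0.2189, 0.0482]
eef_rot: [0.002, 0.232, 0.973, 0.001]
wrist_force: [0.5, 0.3, -1.4]
opening: 0.56
grasp_force: 62.6
```

```bash
python3 -c "
from h import *
print(tool([.437,.2190,.0349]).round(4))"
```

```text
[ 0.0025 -0.0012  0.0133]
```

In the tool's units: 0.0132 m / 0.75 = 0.0176, 0.013 m / 0.75 = 0.0173.

Call:
{"fn": "jog_arm", "kwargs": {"rows": [[[0.0033, -0.0013, 0.0067, 0, 0, 0, 0], [0.0033, -0.0013, 0.0133, 0, 0, 0, 0], [0.0033, -0.0013, 0.0173, 0, 0, 0, 0], [0.0033, -0.0013, 0.0176, 0, 0, 0, 0], [0.0033, -0.0013, 0.0176, 0, 0, 0, 0]]]}}

```text
time_s: 17.45
eef_pos: [0.4353, 0.2191, 0.0348]
eef_rot: [-0.0, 0.232, 0.973, -0.0]
wrist_force: [-8.7, -2.5, 20.9]
opening: 0.556
grasp_force: 65.0
```

In the tool's units: -0.1 m / 0.75 = -0.1333, -0.04 m / 0.75 = -0.0533.

Call:
{"fn": "jog_arm", "kwargs": {"rows": [[[0.0033, -0.0013, 0.016, 0, 0, 0, 0.85], [0.0033, -0.0013, 0.016, 0, 0, 0, 0.85], [0.0033, -0.0013, 0.016, 0, 0, 0, 0.85], [0.0033, -0.0013, -0.0533, 0, 0, 0, 0.85], [0.0033, -0.0013, -0.1333, 0, 0, 0, 1], [0.0033, -0.0013, -0.1333, 0, 0, 0, 1]]]}}

```text
time_s: 18.2
eef_pos: [0.4366, 0.2203, 0.1384]
eef_rot: [0.005, 0.232, 0.973, 0.002]
wrist_force: [0.4, 0.1, 0.4]
opening: 0.998
grasp_force: 0.0
```

```bash
python3 look.py w11;  python3 -c "
from h import *
p=ctrl.camera_params('wrist')
im=cv2.imread('pics/w11.png')
for e,b in rims(im,amin=600): print(np.round(e[0],1),np.round(e[1],1),b,plane(p,*e[0],.035).round(4))
print(tool([.453,.0032,.125]).round(4))"
```

```text
18.2 [0.4366 0.2203 0.1384] [0.005 0.232 0.973 0.002] 0.071
[252.1 189.3] [77.8 78.5] (213, 150, 79, 78) [0.4318 0.2194 0.035 ]
[-0.1142 -0.185   0.0104]
```

In the tool's units: -0.185 m / 0.75 = -0.2467, -0.14 m / 0.75 = -0.1867.

Call:
{"fn": "jog_arm", "kwargs": {"rows": [[[-0.04, -0.06, -0.0133, 0, 0, 0, 1], [-0.08, -0.12, -0.0133, 0, 0, 0, 1], [-0.12, -0.1867, -0.0067, 0, 0, 0, 1], [-0.152, -0.2467, 0.0133, 0, 0, 0, 1], [-0.152, -0.2467, 0.0133, 0, 0, 0, 1], [-0.152, -0.2467, 0.0133, 0, 0, 0, 1], [-0.152, -0.2467, 0.0133, 0, 0, 0, 1]]]}}

```text
time_s: 19.12
eef_pos: [0.4505, 0.0039, 0.1228]
eef_rot: [-0.0, 0.231, 0.973, 0.0]
wrist_force: [0.5, 0.0, 0.2]
opening: 0.995
grasp_force: 0.0
```

```bash
python3 look.py w12; python3 pile.py w12 .025 60
python3 -c "
from h import *
print(tool([.453,.0034,.011]).round(4))"
```

```text
19.125 [0.4505 0.0039 0.1228] [-0.     0.231  0.973  0.   ] 0.009
guess 255 197 35.87886586177807
disc 255.2 196.5 36.4 [0.453  0.0033 0.025 ]
disc 255.2 195.5 35.5 [0.4523 0.0037 0.025 ]
disc 255.2 197.8 37.4 [0.454  0.0028 0.025 ]
disc 256.8 195.8 36.9 [0.453  0.0047 0.025 ]
sil bbox (210, 147, 91, 86) mid col 255.0 far row 147 pred far [255.32413051 148.44996241]
[-0.0024  0.0006  0.112 ]
```

In the tool's units: 0.102 m / 0.75 = 0.136, 0.09 m / 0.75 = 0.12.

Call:
{"fn": "jog_arm", "kwargs": {"rows": [[[-0.0027, 0.0007, 0.0667, 0, 0, 0, 1], [-0.0027, 0.0007, 0.12, 0, 0, 0, 1], [-0.0027, 0.0007, 0.136, 0, 0, 0, 1], [-0.0027, 0.0007, 0.136, 0, 0, 0, 1], [-0.0027, 0.0007, 0.136, 0, 0, 0, 1]]]}}

```text
time_s: 19.8
eef_pos: [0.4542, 0.0021, 0.0226]
eef_rot: [0.001, 0.232, 0.973, -0.0]
wrist_force: [0.2, 0.4, 0.5]
opening: 0.999
grasp_force: 0.0
```

```bash
python3 -c "
from h import *
print(tool([.453,.0034,.012]).round(4))"
```

```text
[0.0016 0.0006 0.0106]
```

In the tool's units: 0.0106 m / 0.75 = 0.0141, 0.006 m / 0.75 = 0.008.

Call:
{"fn": "jog_arm", "kwargs": {"rows": [[[0.0021, 0.0008, 0.008, 0, 0, 0, 1], [0.0021, 0.0008, 0.0141, 0, 0, 0, 1], [0.0021, 0.0008, 0.0141, 0, 0, 0, 1], [0.0021, 0.0008, 0.0141, 0, 0, 0, 0], [0.0021, 0.0008, 0.0141, 0, 0, 0, 0], [0.0021, 0.0008, 0.0141, 0, 0, 0, 0], [0.0021, 0.0008, 0.0141, 0, 0, 0, 0], [0.0021, 0.0008, 0.0141, 0, 0, 0, 0]]]}}

```text
time_s: 20.8
eef_pos: [0.4518, 0.0034, 0.0112]
eef_rot: [0.0, 0.232, 0.973, -0.0]
wrist_force: [-2.4, 0.2, 8.1]
opening: 0.676
grasp_force: 62.3
```

```bash
python3 -c "
from h import *
print(tool([.5580,-.0995,.15]).round(4))"
```

```text
[-0.1413 -0.0438 -0.1387]
```

Gripped: lid_68's origin is at z=0, 11.2 mm below the TCP. Lifting and moving it over pot_68.

In the tool's units: -0.141 m / 0.75 = -0.188, -0.139 m / 0.75 = -0.1853.

Call:
{"fn": "jog_arm", "kwargs": {"rows": [[[0, 0, -0.04, 0, 0, 0, 0], [0, 0, -0.1067, 0, 0, 0, 0], [0, 0, -0.1733, 0, 0, 0, 0], [-0.0667, -0.02, -0.1853, 0, 0, 0, 0], [-0.1333, -0.04, -0.1853, 0, 0, 0, 0], [-0.188, -0.0587, -0.1853, 0, 0, 0, 0], [-0.188, -0.0587, -0.1853, 0, 0, 0, 0], [-0.188, -0.0587, -0.1853, 0, 0, 0, 0], [-0.188, -0.0587, -0.1853, 0, 0, 0, 0]]]}}

```text
time_s: 21.92
eef_pos: [0.5566, -0.0985, 0.1492]
eef_rot: [-0.001, 0.232, 0.973, 0.0]
wrist_force: [1.1, 0.3, -0.6]
opening: 0.666
grasp_force: 64.8
```

```bash
python3 look.py w13;  python3 -c "
import cv2;im=cv2.imread('pics/w13.png');cv2.imwrite('pics/z13.png',cv2.resize(im[134:334,130:380],(750,600)))"
```

```text
21.925 [ 0.5566 -0.0985  0.1492] [-0.001  0.232  0.973  0.   ] 0.005
```

View pics/z13.png

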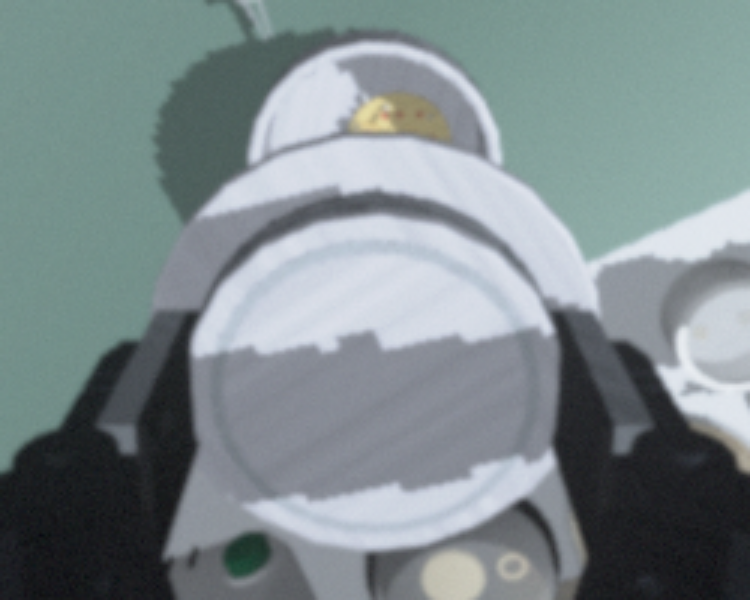

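Lid_68 is held level at (254.7,260.7), and pot_68's rim is centred at about (254.4,187.5).

In the tool's units: 0.1 m / 0.75 = 0.1333, 0.09 m / 0.75 = 0.12.

```bash
python3 place2.py w13 254.4 187.5 254.7 260.7 .0138
```

```text
pot [ 0.5573 -0.099   0.03  ] lid [ 0.5561 -0.0981  0.1632] tcp [ 0.5568 -0.0986  0.1494] lid->pot [-0.0015 -0.0003 -0.    ] tcp->pot [-0.0007 -0.0002 -0.    ]
```

Call:
{"fn": "jog_arm", "kwargs": {"rows": [[[-0.0027, 0, 0.0667, 0, 0, 0, 0], [-0.0027, 0, 0.12, 0, 0, 0, 0], [-0.0027, 0, 0.1333, 0, 0, 0, 0], [-0.0027, 0, 0.1333, 0, 0, 0, 0], [-0.0027, 0, 0.1333, 0, 0, 0, 0]]]}}

```text
time_s: 22.6
eef_pos: [0.5607, -0.1008, 0.0515]
eef_rot: [0.002, 0.232, 0.973, -0.0]
wrist_force: [0.2, 0.4, -1.6]
opening: 0.674
grasp_force: 64.9
```

```bash
python3 -c "
from h import *
print(tool([.5582,-.0993,.0332]).round(4))"
```

```text
[0.003  0.0002 0.0183]
```

In the tool's units: 0.018 m / 0.75 = 0.024, 0.002 m / 0.75 = 0.0027.

Call:
{"fn": "jog_arm", "kwargs": {"rows": [[[0.0027, 0.0003, 0.0107, 0, 0, 0, 0], [0.0027, 0.0003, 0.0187, 0, 0, 0, 0], [0.0027, 0.0003, 0.0227, 0, 0, 0, 0], [0.0027, 0.0003, 0.024, 0, 0, 0, 0], [0.0027, 0.0003, 0.024, 0, 0, 0, 0]]]}}

```text
time_s: 23.22
eef_pos: [0.5573, -0.0992, 0.0332]
eef_rot: [-0.001, 0.232, 0.973, -0.0]
wrist_force: [-9.5, 3.0, 18.6]
opening: 0.672
grasp_force: 67.0
```

In the tool's units: -0.21 m / 0.75 = -0.28, -0.19 m / 0.75 = -0.2533.

Call:
{"fn": "jog_arm", "kwargs": {"rows": [[[0.0027, 0.0003, 0.0224, 0, 0, 0, 1], [0.0027, 0.0003, 0.0224, 0, 0, 0, 1], [0.0027, 0.0003, 0.0224, 0, 0, 0, 1], [0.0027, 0.0003, -0.04, 0, 0, 0, 1], [0.0027, 0.0003, -0.12, 0, 0, 0, 1], [0.0667, 0.0003, -0.16, 0, 0, 0, 1], [0.1333, 0.0267, -0.2, 0, 0, 0, 1], [0.1867, 0.06, -0.2533, 0, 0, 0, 1], [0.24, 0.06, -0.28, 0, 0, 0, 1], [0.24, 0.06, -0.28, 0, 0, 0, 1]]]}}

```text
time_s: 24.48
eef_pos: [0.417, 0.0232, 0.2435]
eef_rot: [0.002, 0.231, 0.973, 0.0]
wrist_force: [-0.0, -0.2, -0.6]
opening: 0.999
grasp_force: 0.0
```

```bash
python3 look.py w14; python3 - <<'E'
from h import *
p=ctrl.camera_params("wrist");im=cv2.imread("pics/w14.png");S=ctrl.camera("scene")
P=[(.4318,-.2075),(.5517,.1232),(.4368,.2193),(.558,-.0993)]
def cr(im,p,r):
    out=[]
    for x,y in P:
        u,v=map(int,proj(p,np.array([x,y,.035])));g=np.zeros((2*r,2*r,3),np.uint8);s=im[max(v-r,0):v+r,max(u-r,0):u+r];g[:s.shape[0],:s.shape[1]]=s
        out.append(cv2.resize(g,(200,200),interpolation=cv2.INTER_CUBIC))
    return np.hstack(out)
cv2.imwrite("pics/z14.png",np.vstack([cr(im,p,32),cr(S,ctrl.camera_params("scene"),28)]))
E
```

```text
24.475 [0.417  0.0232 0.2435] [0.002 0.231 0.973 0.   ] 0.076
```

View pics/z14.png

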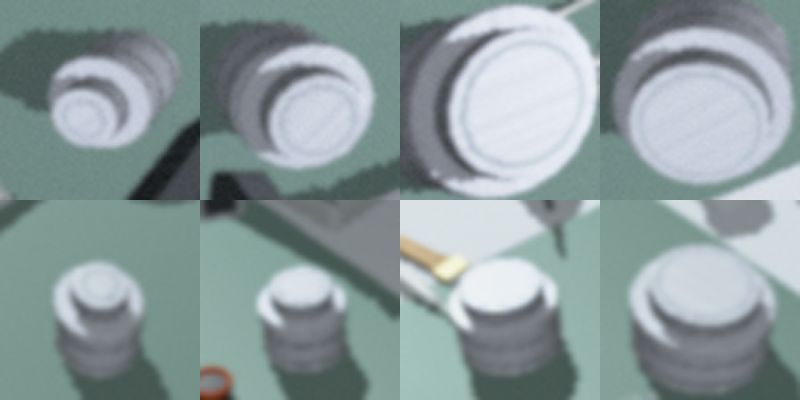

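In both views all four lids lie flat and concentric on their pots (for example, lid_68's flange hugs its rim in the rightmost crops). The arm is clear, so I'm handing in.

In the tool's units: -0.02 m / 0.75 = -0.0267.

Call:
{"fn": "jog_arm", "kwargs": {"rows": [[[0, 0, -0.0267, 0, 0, 0, 1], [0, 0, -0.0267, 0, 0, 0, 1], [0, 0, -0.0267, 0, 0, 0, 1]]]}}

```text
time_s: 24.95
eef_pos: [0.4173, 0.0218, 0.2603]
eef_rot: [-0.001, 0.233, 0.973, -0.0]
wrist_force: [0.6, -0.4, -0.5]
opening: 0.996
grasp_force: 0.0
```

```bash
python3 -c "
from bench import ctrl
print(ctrl.hand_in())"
```

```text
the job is handed in; nothing more can be done
None
```

I closed each of the four pots with the lid of its own size and handed the job in at about 25 s of the 96 s allowed; the final pictures show all four lids flat on their rims, the arm never went near the loupe or tweezers, and the hand-in returned no verdict.

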